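# Register a bar blank in the drilling jig

### The arm

A 6-joint arm with a two-finger parallel gripper is mounted at the origin on the work surface. World frame = base frame: x ahead of the robot, y to its left, z up, the work surface at z = 0. Lengths are in mm, angles in rad, forces in N, time in s.
With the tool pointing down it reaches from about 300 to 775 mm from the base axis. Payload 14.6 kg.
Tool frame: the origin (TCP) lies at the very end of the fingers, on their centre line; the grasp point (between the pads) lies 19 mm behind it (grip_point_offset is the distance from the TCP to the grasp point, in mm); z points along the fingers, y is the line along which they close (so a half turn about z gives the same grasp; the last joint's range is limited). The gripper opens to 94 mm and grips with 3 to 60 N. Pads are 16 mm wide; open, the fingers measure 119 mm over their backs; the gripper's body (75 mm by 177 mm) begins 78 mm behind the grasp point.
Start: joints at [-1.216, 0.3, 1.521, -0, 1.321, -0.067], TCP at [225.164, -501.787, 205.446] pointing down, gripper open.
Joint ranges: [-3.03, 3.03], [-0.79, 2.21], [0.23, 2.52], [-1.04, 4.18], [0, 3.07], [-2.55, 2.55]. Speed limits (rad/s): [2.22, 2.22, 2.57, 3.14, 3.14, 3.14].

### API

Orientations are given as [roll, pitch, yaw] about the fixed x, y, z axes, in that order (R = Rz(yaw) Ry(pitch) Rx(roll)).
In Python, from cell import read_state, camera, camera_info, sign_off, grip_point_offset gives the robot as it stands.
- The arm moves only by the shell command python3 -m handwheel 'ROWS' [FORCE]. ROWS is text: rows parted by semicolons, each of 5 numbers parted by spaces: the shift along the world's x, y, z in units of 40 mm (1.0 is 40 mm), then the turn about the world's z in units of 5 degrees (1.0 is 5 degrees), then the closure, from 0 (fully open) to 1 (shut). In form: dx dy dz yaw gripper; .... A call has 1 to 12 rows; each row shifts and turns the commanded pose from where the row before left it; what a row does not reach is not made up. A row lasts 1/12 s, in which the tool goes at most 41.7 mm and 7.16 degrees, less where a joint would pass 70% of its speed; a pose out of reach is approached as far as the arm can. A call is refused whole if a number of a shift passes 1 or a number of a turn 1, either way. A call with a gripper value outside its range is refused whole. The fingers move at their own pace and stop on an object; FORCE is the grip in N (left out, the last holds). Time passes only in rows, so rows that do not move let the fingers close. It gives the time, the measured TCP pose, the force, the opening and the grip force at its end, in the units of the state.
- read_state(): the state, without advancing time (a new reading comes with each control period).
- camera(name): name is "side" or "top" or "wrist"; returns (picture, depth): 384x512x3 uint8, red, green, blue; 384x512 float32, mm along the optical axis (not along the pixel's ray), 0 where there is no reading.
- camera_info(name): a dict with "intrinsics" (3x3 intrinsics, pixels), "world_from_camera" (4x4, takes a point from camera to world coordinates). Camera axes: x right, y down, z forward; pixel columns grow to the right and rows downward; lengths in mm; the calibration is good to about 2 mm. A picture is of the moment at which its call begins: read the wrist's pose just before it. camera_info takes no time and is no camera call; for the wrist camera it gives the pose at the moment of the call.
- sign_off(): hands the job in; it is judged then, once.
The state is a dict: "clock": time; "joints": joint angles; "qd": joint speeds; "effort": joint torques, N m; "eef_pos": TCP position; "eef_rot": TCP orientation; "wrist_force": force on the tool from outside, world axes, zero at the start; "moment": the same for the moment, N m; "finger_gap": finger opening in mm; "finger_force": force on a finger pad.
Only numpy, scipy, OpenCV 4.12 (cv2) and the standard library are available. Lean on these libraries where they do the work, as an engineer would, in place of code of your own. Each camera call takes 0.05 s, during which the arm holds its last target. There are 200 camera calls.

### The job

Slide the aluminium bar across the drilling jig's board, without lifting it, until its long edge lies flush against the back fence and its left end (seen from the robot) is flush against the end stop. Then swing the red keeper arm all the way round to its stop, so that it reaches over the bar, with the bar still flush on both stops. Leave the glue bottle, the tape measure and the wrench around the jig where they are.

Things in the scene. Friction and masses are not known exactly. Their poses are not given: they have to be found in the camera images.
- jig: Drilling jig fixed to the bench: wooden board 220 mm along its x, 300 mm along its y, 12 mm thick, with two dark steel stops 16 mm high on it (tops 28 mm above the bench): a back fence at the far side (+x) and an end stop at the left (+y). Origin: centre of the board's underside, at bench height; x points away from the robot to the fence, y left to the end stop, z up.
- fence_face (a point): Middle of the back fence's straight face, at the board's top: in the jig's frame x = +60, y = -15, z = 12 mm. The face looks to the jig's -x and runs from y = -150 to +120 mm; the fence is 40 mm deep behind it.
- stop_face (a point): Middle of the end stop's face, at the board's top: in the jig's frame x = +15, y = +100, z = 12 mm. The face looks to the jig's -y and runs from x = -30 to the fence at +60 mm; the stop is 25 mm thick.
- bar: Loose aluminium bar, 45 mm along its x, 140 along its y, 20 thick, 0.25 to 0.5 kg, two blue hole marks on top; lies askew on the jig's board, clear of the stops, within 0.5 rad of the jig's yaw; same either way round. Origin: centre of its underside, z up. Sliding it takes 1 to 6 N. Flush on both stops its origin is at x = +37.5, y = +30, z = 12 mm in the jig's frame.
- keeper (a joint): Angle (rad) of the red keeper arm, 18 mm wide, 6 thick, swinging level on a pivot on the fence; underside 35 mm above the bench, 3 mm clear of the bar. Grows clockwise seen from above. 0: points 0.5 rad from the jig's -y towards +x. 2.07: at its stop, pointing to the jig's -x, over the bar. Starts at 0 to 0.55, clear of the bar. Light friction (under 1 N at the knob), stays where left.
- keeper_knob (a point): Middle of the upright black knob near the keeper arm's free end: a cylinder of 16 mm diameter, 32 mm tall, from 41 to 73 mm above the bench; this point is 59 mm above the bench, 60 mm from the pivot axis. The knob can be pushed or pinched from above.
- keeper_pivot (a point): On the keeper's vertical pivot axis, 38 mm above the jig's origin; in the jig's frame at x = +80 mm, y = +30 mm. Fixed.
- glue_bottle: Red glue bottle, 60 mm diameter, 170 mm tall, standing to the left of the jig. Origin: centre of its underside. Leave alone.
- tape: Yellow tape measure, 70 x 35 mm, 38 mm tall, behind the fence. Origin: centre of its underside. Leave alone.
- wrench: Steel wrench 170 mm long lying flat to the right of the jig, under 20 mm high. Leave alone.
There are look-alikes about, which are no part of the job. What is shaped like the bar but yellow is not meant.

How it is judged:
By the outcome, as a careful person would: the job done as asked, in the order asked, and still so for the second after the job is handed in, with the robot touching nothing.
It also fails if it takes over 67 s, if anything falls off the work surface, if the arm or the gripper's body presses on something with over 40 N, if the wrist force passes 120 N, or if a joint passes its speed limit or range.

## Working session

There is one attempt and no reset: what is moved stays moved. The work goes in short steps, Python scripts to look and compute and a shell command to move; the robot and the scene stay as the last step left them, time stands still between calls to the robot, and variables do not carry over. Pictures are saved under pics/ and viewed, at most 10 in all, crops included, and the job is handed in when it is done.

```bash
mkdir -p pics; ls; python3 - <<'E'
from cell import *
import cv2,numpy as np
s=read_state();print(s);print(grip_point_offset)
for n in("top","side"):
    p,d=camera(n);cv2.imwrite(f"pics/{n}0.png",p[...,::-1]);np.savez(f"{n}0.npz",p=p,d=d,**camera_info(n));print(camera_info(n))
E
```

```text
pics
{'clock': 0.0, 'joints': array([-1.21559907e+00,  3.00443714e-01,  1.52157344e+00, -1.39448010e-06,
        1.32070178e+00, -6.65916063e-02]), 'qd': array([ 0.00059798, -0.0003787 , -0.00082469, -0.00134245, -0.00014967,
       -0.00130213]), 'effort': array([-1.38529034e-03, -5.31809950e+01, -3.52738059e+01,  7.07951188e-02,
        2.44329509e-02, -9.33940737e-05]), 'eef_pos': array([ 225.076828  , -501.55206229,  204.90458655]), 'eef_rot': array([-3.14046879e+00, -7.35972528e-05,  4.21789168e-01]), 'wrist_force': array([ 0.06082801, -0.02239848,  0.2355938 ]), 'moment': array([0.02047109, 0.05889715, 0.02029597]), 'finger_force': 0.0, 'finger_gap': 94.41589074545455}
18.8
{'intrinsics': array([[368.36764501,   0.        , 257.6531676 ],
       [  0.        , 368.36764501, 183.05530786],
       [  0.        ,   0.        ,   1.        ]]), 'world_from_camera': array([[ 2.10359031e-02, -9.93010980e-01,  1.16132188e-01,
         4.27446172e+02],
       [-9.99182097e-01, -1.68687005e-02,  3.67503020e-02,
         1.94714639e+01],
       [-3.45344543e-02, -1.16810279e-01, -9.92553641e-01,
         8.21578647e+02],
       [ 0.00000000e+00,  0.00000000e+00,  0.00000000e+00,
         1.00000000e+00]])}
{'intrinsics': array([[351.76076549,   0.        , 254.26560492],
       [  0.        , 351.76076549, 193.60822021],
       [  0.        ,   0.        ,   1.        ]]), 'world_from_camera': array([[-9.12159324e-01, -2.93742449e-01,  2.85798429e-01,
         2.83925366e+02],
       [-4.09799449e-01,  6.44430432e-01, -6.45580227e-01,
         5.60200949e+02],
       [ 5.45711112e-03, -7.05992062e-01, -7.08198721e-01,
         6.34009238e+02],
       [ 0.00000000e+00,  0.00000000e+00,  0.00000000e+00,
         1.00000000e+00]])}
```

View pics/top0.png

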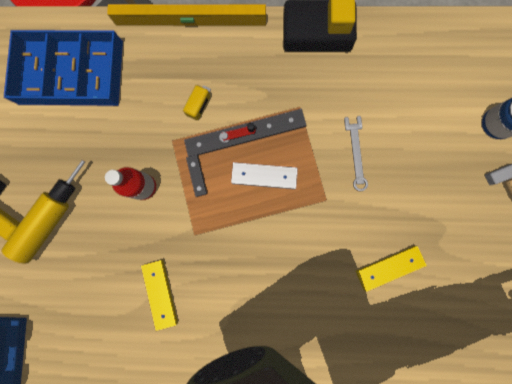

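The top view shows the jig around (250,170) px, yawed about +0.25 rad. The bar is at (265,176), the knob at about (251,128), the bottle at (127,180), the tape at (197,101) and the wrench at (357,153). Next I'll measure them.

```bash
cat > h.py <<'E'
import numpy as np,cv2
def toworld(uv,z,K,T):
    uv=np.atleast_2d(np.asarray(uv,float));r=np.c_[(uv-[K[0,2],K[1,2]])/K[0,0],np.ones(len(uv))]@T[:3,:3].T
    return (T[:3,3]+r*((z-T[2,3])/r[:,2])[:,None])[:,:2]
def cloud(d,K,T):
    v,u=np.mgrid[:d.shape[0],:d.shape[1]]
    c=np.dstack([(u-K[0,2])/K[0,0]*d,(v-K[1,2])/K[0,0]*d,d])
    return c@T[:3,:3].T+T[:3,3]
def rect(mask,z,K,T):
    n,l,st,_=cv2.connectedComponentsWithStats(mask.astype(np.uint8))
    i=1+np.argmax(st[1:,4]);v,u=np.where(l==i)
    w=toworld(np.c_[u,v],z,K,T).astype(np.float32);r=cv2.minAreaRect(w)
    b=cv2.boxPoints(r);e=[b[1]-b[0],b[2]-b[1]];e=max(e,key=np.linalg.norm)
    a=np.arctan2(-e[0],e[1])  # yaw such that body y is along e
    a=(a+np.pi/2)%np.pi-np.pi/2
    return np.round(r[0],1),np.round(r[1],1),round(float(a),4),int(st[i,4]),w
def jig2w(p,o,a):
    c,s=np.cos(a),np.sin(a);return np.asarray(o)+np.asarray(p)@np.array([[c,s],[-s,c]])
E
python3 - <<'E'
from h import *
z=np.load('top0.npz');p,d,K,T=z['p'],z['d'],z['intrinsics'],z['world_from_camera']
W=cloud(d,K,T);R=np.zeros(d.shape,bool);R[98:240,165:335]=1
hsv=cv2.cvtColor(p,cv2.COLOR_RGB2HSV);H,S,V=[hsv[...,i].astype(int) for i in range(3)]
for n,u,v in(("board",210,215),("bar",265,178),("fence",290,122),("knob",252,127),("keep",235,133),("bench",230,250)):print(n,p[v,u],hsv[v,u],W[v,u].round(1))
print('bar',rect(R&(S<60)&(V>150),32,K,T)[:4])
m=R&(((S>90)&(H<14)&(V<200)))
board=R&(d>0)&(W[...,2]>7)
print('boardz',rect(board,12,K,T)[:4], )
cv2.imwrite('pics/c0.png',cv2.resize(p[95:240,165:335,::-1],None,fx=4.7,fy=4.1,interpolation=cv2.INTER_CUBIC))
E
```

```text
board [171 115  67] [ 14 155 171] [449.5 152.7  13.4]
bar [222 219 217] [ 12   6 222] [531.   33.   32.4]
fence [108 106 106] [  0   5 108] [656.1 -19.5  31.5]
knob [53 55 56] [100  14  56] [632.3  61.4  73.7]
keep [151  35  25] [  2 213 151] [627.   99.7  43.1]
bench [183 155 105] [ 19 109 183] [374.1 107.5   3. ]
bar (array([537.5,  35.8]), array([140.1,  46.1]), -0.0678, 1356)
boardz (array([551.3,  71.8]), array([220.5, 302.7]), 0.2766, 13182)
```

View pics/c0.png

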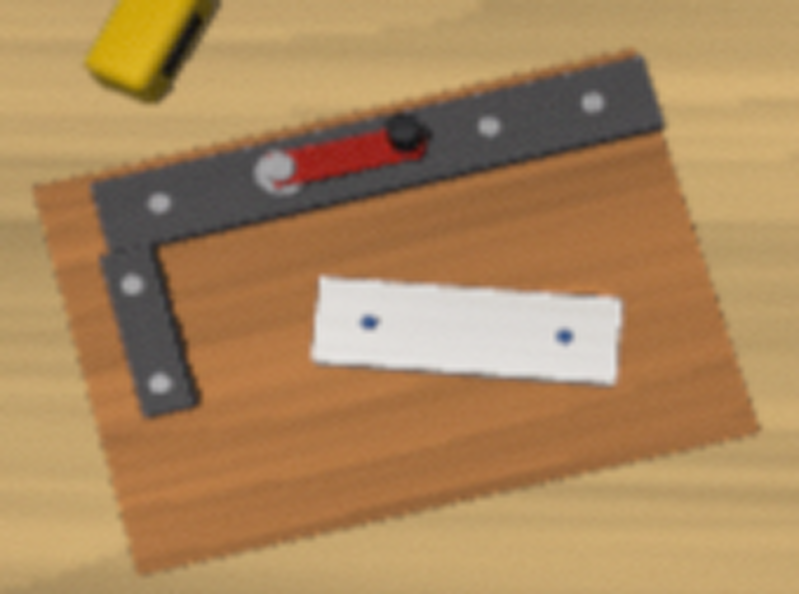

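```bash
R='0.355 0.61 0 0.563 0.3'; python3 -m handwheel '0.355 0.61 0 0.563 0.3;0.355 0.61 0 0.563 0.3;0.355 0.61 0 0.563 0.3;0.355 0.61 0 0.563 0.3;0.355 0.61 0 0.563 0.3;0.355 0.61 0 0.563 0.3;0.355 0.61 0 0.563 0.3;0.355 0.61 0 0.563 0.3;0.355 0.61 0 0.563 0.3;0.355 0.61 0 0.563 0.3;0.355 0.61 0 0.563 0.3' 15
python3 -m handwheel '0.355 0.61 0 0.563 0.3;0.355 0.61 0 0.563 0.3;0.355 0.61 0 0.563 0.3;0.355 0.61 0 0.563 0.3;0.355 0.61 0 0.563 0.3;0.355 0.61 0 0.563 0.3;0.355 0.61 0 0.563 0.3;0.355 0.61 0 0.563 0.3;0.355 0.61 0 0.563 0.3;0.355 0.61 0 0.563 0.3;0.355 0.61 0 0.563 0.3;0 0 0 0 0.3'
python3 - <<'E'
from cell import *
from h import *
s=read_state();print(s['eef_pos'],s['eef_rot'],s['finger_gap'])
i=camera_info('wrist');p,d=camera('wrist');cv2.imwrite("pics/w1.png",p[...,::-1]);np.savez("w1.npz",p=p,d=d,**i)
K,T=i['intrinsics'],i['world_from_camera'];print(T)
E
```

```text
clock: 1.02
eef_pos: [381.7, -232.0, 205.3]
eef_rot: [-3.141, 0.0, 0.965]
wrist_force: [0.1, -0.0, -0.9]
finger_gap: 65.6
finger_force: 0.0
clock: 2.02
eef_pos: [538.7, 38.4, 204.8]
eef_rot: [-3.141, -0.001, 1.509]
wrist_force: [-1.1, -0.1, 0.2]
finger_gap: 65.8
finger_force: 0.0
[538.70107964  38.36051387 204.82066829] [-3.14092812e+00 -5.72984413e-04  1.50854075e+00] 65.76115237756456
[[ 9.98054408e-01 -6.04134642e-02 -1.54146766e-02  5.43237649e+02]
 [-6.23485389e-02 -9.66103870e-01 -2.50511420e-01  1.10909353e+02]
 [ 2.42083905e-04  2.50985109e-01 -9.67990918e-01  3.84128847e+02]
 [ 0.00000000e+00  0.00000000e+00  0.00000000e+00  1.00000000e+00]]
```

View pics/w1.png

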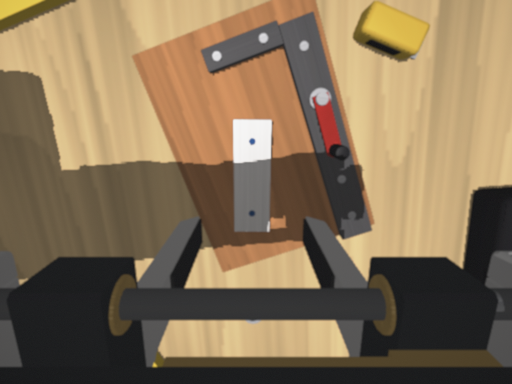

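The wrist view shows the bar at (253,176) px, centred between the fingers. The fence edge runs from (283,45) to (342,235), the pivot is at (320,97) and the knob at (341,152).

```bash
cat > jig.py <<'E'
from h import *
def find(f):
    z=np.load(f);p,d,K,T=z['p'],z['d'],z['intrinsics'],z['world_from_camera']
    W=cloud(d,K,T);Z=W[...,2];R=(d>0)&(abs(W[...,0]-560)<190)&(abs(W[...,1]-80)<190)&(Z<90)
    return p,d,K,T,W,Z,R
def bar_seed(m,W,xy):
    n,l,st,c=cv2.connectedComponentsWithStats(m.astype(np.uint8));
    return l
E
python3 - <<'E'
from jig import *
for f in('top0.npz','w1.npz'):
    p,d,K,T,W,Z,R=find(f)
    hsv=cv2.cvtColor(p,cv2.COLOR_RGB2HSV);H,S,V=[hsv[...,i].astype(int) for i in range(3)]
    near=np.hypot(W[...,0]-537,W[...,1]-36)<80
    r=rect(near&R&(Z>22)&(Z<45)&(S<70),32,K,T);print(f,'bar',r[:4])
    r=rect(R&(Z>7)&(Z<80),12,K,T);print(' board',r[:4])
    # steel mask
    m=R&(Z>21)&(Z<38)&~near&(S<60)
    w=W[m][:,:2];a=.277;o=np.array([551.3,71.8])
    q=(w-o)@np.array([[np.cos(a),-np.sin(a)],[np.sin(a),np.cos(a)]])
    # fence face: min x per y bin; stop face: min y per x bin
    def edge(k,lo,hi,sel):
        P=[]
        for b in np.arange(lo,hi,6):
            s=q[sel&(abs(q[:,k]-b)<3)]
            if len(s)>3:P.append((b,np.percentile(s[:,1-k],2)))
        P=np.array(P);c=np.polyfit(P[:,0],P[:,1],1);r=P[:,1]-np.polyval(c,P[:,0]);k2=abs(r)<2*r.std()+.3
        c=np.polyfit(P[k2,0],P[k2,1],1);return c.round(4),r.std().round(2)
    print(' fence x(y)',edge(1,-140,60,q[:,0]>45),' stop y(x)',edge(0,-25,50,q[:,1]>85))
    k=R&(Z>62)&(Z<80)&(V<90)
    print(' knob',W[k].mean(0).round(1),k.sum())
E
python3 -m handwheel '0 0 -0.8 0 0.3;0 0 -0.8 0 0.3;0 0 -0.8 0 0.3;0 0 -0.6 0 0.3;0 0 -0.6 0 0.3;0 0 -0.4 0 0.3;0 0 0 0 0.3'
```

```text
top0.npz bar (array([536.4,  36. ]), array([140.2,  45.4]), -0.0687, 1334)
 board (array([551.3,  71.8]), array([220.5, 302.7]), 0.2766, 13182)
 fence x(y) (array([-4.0000e-04,  6.0631e+01]), np.float64(0.56))  stop y(x) (array([-2.000000e-03,  1.012351e+02]), np.float64(0.17))
 knob [633.5  65.3  73.8] 50
w1.npz bar (array([538.8,  36.1]), array([139.1,  44.7]), -0.0721, 4041)
 board (array([554.6,  68.8]), array([219.5, 308. ]), 0.2772, 41608)
 fence x(y) (array([-9.00000e-04,  6.22932e+01]), np.float64(0.1))  stop y(x) (array([-6.000000e-04,  1.005731e+02]), np.float64(0.05))
 knob [635.8  66.5  71.9] 204
clock: 2.65
eef_pos: [535.4, 34.1, 42.3]
eef_rot: [-3.136, 0.0, 1.501]
wrist_force: [0.3, -0.2, -0.6]
finger_gap: 65.9
finger_force: 0.0
```

```bash
python3 -m handwheel '0.03 0.03 -0.35 0 0.3;0.03 0.03 -0.32 0 0.3;0 0 0 0 0.5;0 0 0 0 0.6;0 0 0 0 0.6;0 0 0 0 0.6;0 0 0 0 0.6;0 0 0 0 0.6' 15
```

```text
clock: 3.32
eef_pos: [540.1, 37.3, 19.5]
eef_rot: [3.141, 0.0, 1.503]
wrist_force: [-4.5, -0.1, 7.0]
finger_gap: 44.6
finger_force: 15.0
```

```bash
python3 -m handwheel '0 0 0 0.5 0.6;0 0 0 0.5 0.6;0 0 0 0.5 0.6;0 0 0 0.5 0.6;0 0 0 0.5 0.6;0 0 0 0.5 0.6;0 0 0 0.5 0.6;0 0 0 0.5 0.6;0 0 0 0 0.6'
python3 -m handwheel '0.08 0.21 0 0 0.6;0.08 0.21 0 0 0.6;0.08 0.21 0 0 0.6;0.08 0.21 0 0 0.6;0.08 0.21 0 0 0.6;0.08 0.21 0 0 0.6;0.08 0.21 0 0 0.6;0.08 0.21 0 0 0.6;0 0 0 0 0.6;0 0 0 0 0.6'
```

```text
clock: 4.07
eef_pos: [540.5, 37.6, 19.5]
eef_rot: [3.14, 0.0, 1.854]
wrist_force: [-0.7, 2.3, 6.2]
finger_gap: 44.9
finger_force: 15.0
clock: 4.9
eef_pos: [566.5, 105.4, 19.5]
eef_rot: [3.139, -0.0, 1.851]
wrist_force: [2.9, 6.0, 4.7]
finger_gap: 44.6
finger_force: 15.0
```

```bash
python3 -m handwheel '0 0 0 0 0.46;0 0 0 0 0.46;0 0 0 0 0.46;0 0 0.3 0 0.46;0 0 0.5 0 0.46;0 0 0.5 0 0.46;0 0 0.5 0 0.46;-0.6 -0.17 0 0 1;-0.6 -0.17 0 0 1;0 0 0 0 1;0 0 0 0 1'
python3 - <<'E'
from cell import *
from h import *
p,d=camera('top');np.savez("top1.npz",p=p,d=d,**camera_info('top'))
cv2.imwrite('pics/c1.png',cv2.resize(p[80:280,140:360,::-1],None,fx=3,fy=3))
i=camera_info('wrist');p,d=camera('wrist');np.savez("w2.npz",p=p,d=d,**i)
cv2.imwrite('pics/w2.png',p[...,::-1])
E
```

```text
clock: 5.82
eef_pos: [517.4, 90.8, 91.8]
eef_rot: [3.141, 0.0, 1.851]
wrist_force: [0.1, 0.8, 0.7]
finger_gap: 27.2
finger_force: 0.0
```

View pics/w2.png

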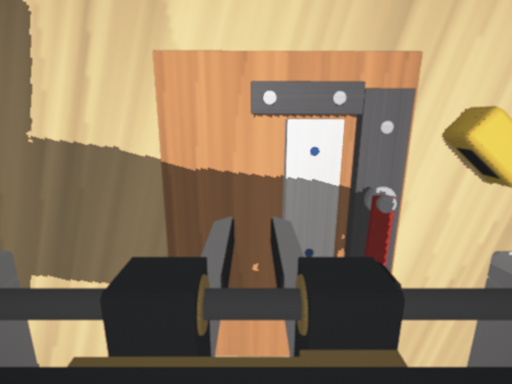

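Wrist view: the bar, with left end at (315,120) px, is now parallel to the fence. It sits a few mm off the stop and about 15 mm off the fence edge at x≈358 px. I'll lower the closed fingers behind it and push.

```bash
python3 -m handwheel '0 0 -0.6 0 1;0 0 -0.6 0 1;0 0 -0.4 0 1;0 0 -0.25 0 1;0 0 0 0 1;0 0 0 0 1'
python3 -m handwheel '0.096 0.027 0 0 1;0.096 0.027 0 0 1;0.096 0.027 0 0 1;0.096 0.027 0 0 1;0.048 0.014 0 0 1;0.048 0.014 0 0 1;0 0 0 0 1'
```

```text
clock: 6.42
eef_pos: [518.0, 91.1, 16.8]
eef_rot: [-3.141, -0.0, 1.852]
wrist_force: [0.1, 0.4, 0.2]
finger_gap: 0.8
finger_force: 0.0
clock: 7.0
eef_pos: [536.9, 96.5, 16.8]
eef_rot: [-3.141, -0.0, 1.852]
wrist_force: [-1.6, -1.0, 2.0]
finger_gap: 0.4
finger_force: 0.8
```

```bash
python3 -m handwheel '0.048 0.014 0 0 1;0.048 0.014 0 0 1;0.048 0.014 0 0 1;0.048 0.014 0 0 1;0.048 0.014 0 0 1;0 0 0 0 1'
python3 -m handwheel '0.048 0.014 0 0 1;0 0 0 0 1'; python3 -m handwheel '0.048 0.014 0 0 1;0 0 0 0 1';python3 -m handwheel '0.024 0.007 0 0 1;0 0 0 0 1'
```

```text
clock: 7.5
eef_pos: [546.5, 99.3, 16.7]
eef_rot: [-3.141, -0.0, 1.852]
wrist_force: [-0.8, -0.6, 1.4]
finger_gap: 0.8
finger_force: 0.8
clock: 7.67
eef_pos: [547.9, 99.8, 16.6]
eef_rot: [-3.14, -0.0, 1.852]
wrist_force: [-5.8, -1.9, 4.0]
finger_gap: 0.7
finger_force: 2.8
clock: 7.83
eef_pos: [548.0, 99.9, 16.6]
eef_rot: [-3.135, -0.0, 1.852]
wrist_force: [-21.3, -5.0, 16.4]
finger_gap: 0.5
finger_force: 10.9
clock: 8.0
eef_pos: [548.0, 99.9, 16.5]
eef_rot: [-3.133, -0.001, 1.852]
wrist_force: [-28.5, -7.6, 21.7]
finger_gap: 0.5
finger_force: 14.8
```

```bash
python3 -m handwheel '-0.145 -0.04 0 0 1;-0.145 -0.04 0 0 1;0 0 0.5 0 1;0 0 0.6 0 1;0.29 -0.32 0 0 1;0.29 -0.32 0 0 1;0.29 -0.32 0 0 1;0.29 -0.32 0 0 1;0.29 -0.32 0 0 1;0.29 -0.32 0 0 1;0 0 0 0 1;0 0 0 0 1'
python3 - <<'E'
from cell import *
from h import *
s=read_state();e=s['eef_pos'];print(e)
o=np.array([553.4,73]);a=.277;v=e[:2]-o;print('tcp jig',v@[np.cos(a),np.sin(a)],v@[-np.sin(a),np.cos(a)])
i=camera_info('wrist');p,d=camera('wrist');np.savez("w3.npz",p=p,d=d,**i)
cv2.imwrite('pics/w3.png',p[...,::-1])
E
```

```text
clock: 9.0
eef_pos: [609.2, 20.3, 60.3]
eef_rot: [3.141, -0.0, 1.851]
wrist_force: [0.1, 0.6, 0.0]
finger_gap: 0.5
finger_force: 0.0
[609.19736155  20.33850834  60.33565599]
tcp jig 39.26897254682411 -65.91301885507389
```

View pics/w3.png

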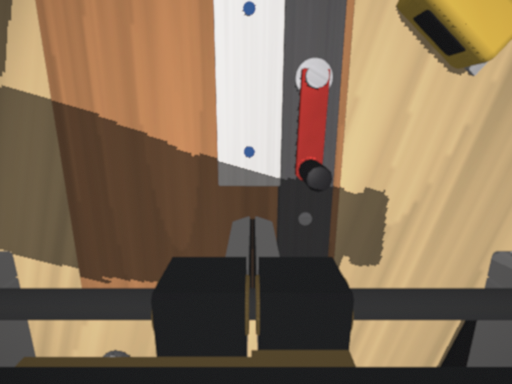

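The bar's edge (x≈283 px) lies against the fence, and its right end is at y≈185 px. The closed fingers are in line with it at x≈252 px, with the knob at (318,177). I'll lower and push left.

```bash
python3 -m handwheel '-0.03 0 -0.5 0 1;-0.03 0 -0.4 0 1;0 0 -0.18 0 1;0 0 0 0 1;-0.02 0.072 0 0 1;-0.02 0.072 0 0 1;-0.02 0.072 0 0 1;0 0 0 0 1'
python3 -m handwheel '-0.014 0.048 0 0 1;-0.014 0.048 0 0 1;0 0 0 0 1'
python3 -m handwheel '-0.014 0.048 0 0 1;0 0 0 0 1'
```

```text
clock: 9.72
eef_pos: [604.6, 30.0, 18.3]
eef_rot: [3.14, 0.0, 1.852]
wrist_force: [-0.7, 0.4, -0.2]
finger_gap: 0.3
finger_force: 0.0
clock: 9.97
eef_pos: [603.4, 33.3, 17.8]
eef_rot: [3.141, 0.0, 1.852]
wrist_force: [-1.4, -0.4, 0.6]
finger_gap: 0.8
finger_force: 0.0
clock: 10.13
eef_pos: [602.9, 34.9, 17.7]
eef_rot: [3.141, 0.001, 1.852]
wrist_force: [-0.3, -2.1, 1.4]
finger_gap: 0.5
finger_force: 1.2
```

```bash
python3 -m handwheel '-0.014 0.048 0 0 1;0 0 0 0 1'
python3 -m handwheel '-0.014 0.048 0 0 1;0 0 0 0 1'
```

```text
clock: 10.3
eef_pos: [602.5, 36.3, 17.7]
eef_rot: [3.141, 0.001, 1.852]
wrist_force: [1.6, -7.4, 2.2]
finger_gap: 0.4
finger_force: 4.1
clock: 10.47
eef_pos: [602.3, 36.5, 17.7]
eef_rot: [3.141, 0.004, 1.851]
wrist_force: [4.3, -20.7, -0.3]
finger_gap: 0.3
finger_force: 10.4
```

```bash
python3 -m handwheel '-0.014 0.048 0 0 1;0 0 0 0 1'
```

```text
clock: 10.63
eef_pos: [602.4, 36.6, 18.0]
eef_rot: [3.14, 0.007, 1.851]
wrist_force: [6.6, -31.3, -0.1]
finger_gap: 0.8
finger_force: 16.6
```

```bash
python3 -m handwheel '0.04 -0.14 0 0 1;0 0 0.5 0 1;0 0 0.6 0 1;-0.277 0.285 0 0 1;-0.277 0.285 0 0 1;-0.277 0.285 0 0 1;-0.277 0.285 0 0 1;-0.277 0.285 0 0 1;-0.277 0.285 0 0 1;0 0 0 0 1;0 0 0 0 1'
python3 - <<'E'
from cell import *
from h import *
i=camera_info('wrist');p,d=camera('wrist');np.savez("w4.npz",p=p,d=d,**i)
cv2.imwrite('pics/w4.png',p[...,::-1])
E
```

```text
clock: 11.55
eef_pos: [535.9, 104.1, 61.5]
eef_rot: [-3.141, -0.0, 1.853]
wrist_force: [-0.1, -0.3, 0.6]
finger_gap: 1.0
finger_force: 0.0
```

View pics/w4.png

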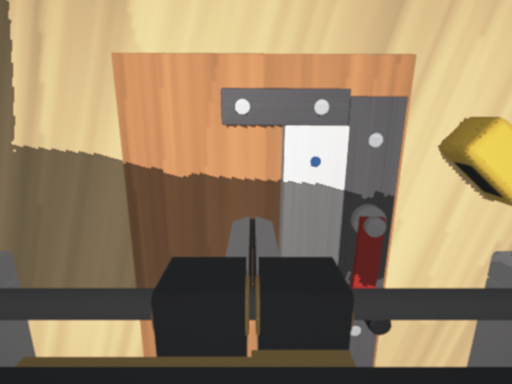

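The bar looks flush against both the stop (y≈125 px) and the fence (x≈348 px). One more gentle push on the fence to make sure.

```bash
python3 -m handwheel '0 0 -0.5 0 1;0 0 -0.4 0 1;0 0 -0.2 0 1;0 0 0 0 1;0.08 0.023 0 0 1;0.08 0.023 0 0 1;0.08 0.023 0 0 1;0.02 0.006 0 0 1;0 0 0 0 1'
python3 -m handwheel '0.03 0.009 0 0 1;0 0 0 0 1'
```

```text
clock: 12.35
eef_pos: [546.1, 106.4, 18.1]
eef_rot: [-3.139, 0.0, 1.852]
wrist_force: [-8.3, -3.2, 7.7]
finger_gap: 0.0
finger_force: 5.0
clock: 12.52
eef_pos: [546.2, 106.5, 18.1]
eef_rot: [-3.137, -0.0, 1.852]
wrist_force: [-19.5, -6.2, 13.8]
finger_gap: 0.3
finger_force: 9.8
```

The bar is seated again, with the TCP at the same fence-contact reading as before. Next is the knob.

```bash
python3 -m handwheel '-0.19 -0.055 0 0 1;0 0 0.5 0 1;0 0 0.8 0 1;0 0 0.8 0 0.55;0 0 0.2 0 0.55;0.4 -0.157 0 0 0.55;0.4 -0.157 0 0 0.55;0.4 -0.157 0 0 0.55;0.4 -0.157 0 0 0.55;0.4 -0.157 0 0 0.55;0.4 -0.157 0 0 0.55;0 0 0 0 0.55' 5
python3 - <<'E'
from cell import *
from h import *
s=read_state();print(s['eef_pos'])
i=camera_info('wrist');p,d=camera('wrist');K,T=i['intrinsics'],i['world_from_camera']
cv2.imwrite('pics/w5.png',p[...,::-1])
W=cloud(d,K,T);k=(d>0)&(W[...,2]>60)&(W[...,2]<80)&(np.hypot(W[...,0]-636,W[...,1]-66)<25)
print('knob',W[k].mean(0),k.sum(),np.ptp(W[k],axis=0))
E
```

```text
clock: 13.52
eef_pos: [638.0, 66.0, 109.3]
eef_rot: [3.14, 0.0, 1.851]
wrist_force: [-0.7, -0.3, 0.4]
finger_gap: 42.0
finger_force: 0.0
[638.01589343  65.98781579 109.32950288]
knob [636.61098998  67.70319833  71.54570906] 374 [15.42841699 15.43708723 14.75360387]
```

View pics/w5.png

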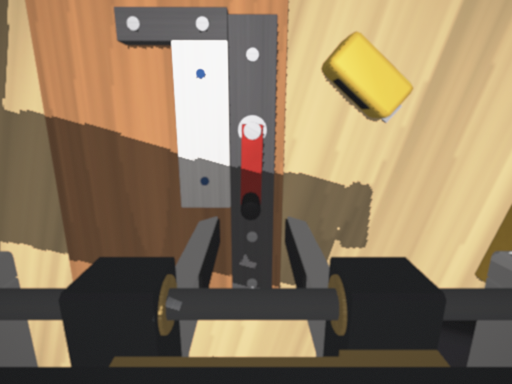

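The knob (250,207 px) is centred between the fingers and the bar is still flush on both stops. I'll lower and pinch.

```bash
python3 -m handwheel '-0.035 0 -0.5 0 0.55;0 0 -0.5 0 0.55;0 0 -0.35 0 0.55;0 0 -0.15 0 0.55;0 0 0 0 1;0 0 0 0 1;0 0 0 0 1;0 0 0 0 1;0 0 0 0 1' 5
python3 - <<'E'
import numpy as np
pv=np.array([622.1,123.7]);a0=.277
# keeper q -> dir angle (world) = -pi/2+a0 +0.5 - q
q0=.54;R=60
P=lambda q:pv+R*np.array([np.cos(-np.pi/2+a0+.5-q),np.sin(-np.pi/2+a0+.5-q)])
qs=np.linspace(q0,2.07,19)
print(P(q0))
for i in range(18):print(np.round((P(qs[i+1])-P(qs[i]))/40,3),end=' ')
print(np.rad2deg(qs[1]-qs[0])/5,P(2.07))
E
```

```text
clock: 14.32
eef_pos: [635.2, 67.1, 50.5]
eef_rot: [3.14, 0.0, 1.852]
wrist_force: [0.4, 0.0, 2.5]
finger_gap: 15.8
finger_force: 5.0
[636.18725283  65.37719736]
[-0.125 -0.025] [-0.127 -0.014] [-0.127 -0.003] [-0.127  0.008] [-0.126  0.018] [-0.124  0.029] [-0.121  0.04 ] [-0.117  0.05 ] [-0.113  0.059] [-0.107  0.069] [-0.101  0.078] [-0.094  0.086] [-0.086  0.094] [-0.078  0.101] [-0.069  0.107] [-0.06   0.112] [-0.05   0.117] [-0.04   0.121] 0.974028251722399 [564.40027389 107.24577237]
```

```bash
python3 -m handwheel '-0.125 -0.025 0 -0.97 1;-0.127 -0.014 0 -0.97 1;-0.127 -0.003 0 -0.97 1;-0.127 0.008 0 -0.97 1;-0.126 0.018 0 -0.97 1;-0.124 0.029 0 -0.97 1;0 0 0 0 1'
python3 -m handwheel '-0.121 0.04 0 -0.97 1;-0.117 0.05 0 -0.97 1;-0.113 0.059 0 -0.97 1;-0.107 0.069 0 -0.97 1;-0.101 0.078 0 -0.97 1;-0.094 0.086 0 -0.97 1;0 0 0 0 1'
```

```text
clock: 14.9
eef_pos: [604.6, 67.9, 50.5]
eef_rot: [3.14, -0.001, 1.34]
wrist_force: [-0.4, 0.4, 2.4]
finger_gap: 15.8
finger_force: 5.0
clock: 15.48
eef_pos: [578.8, 83.4, 50.3]
eef_rot: [3.14, -0.001, 0.835]
wrist_force: [1.6, 0.8, 5.0]
finger_gap: 15.6
finger_force: 5.0
```

```bash
python3 -m handwheel '-0.086 0.094 0 -0.97 1;-0.078 0.101 0 -0.97 1;-0.069 0.107 0 -0.97 1;-0.06 0.112 0 -0.97 1;-0.05 0.117 0 -0.97 1;-0.04 0.121 0 -0.97 1;0 0 0 0 1'
python3 -m handwheel '-0.007 0.024 0 0 1;0 0 0 0 1'
```

```text
clock: 16.07
eef_pos: [564.5, 108.7, 50.4]
eef_rot: [3.139, -0.003, 0.329]
wrist_force: [6.2, -8.7, 3.3]
finger_gap: 16.1
finger_force: 5.0
clock: 16.23
eef_pos: [564.4, 108.8, 50.4]
eef_rot: [3.139, -0.003, 0.333]
wrist_force: [6.4, -9.8, 4.9]
finger_gap: 16.4
finger_force: 5.0
```

```bash
python3 -m handwheel '-0.012 0.04 0 0 1;0 0 0 0 1'
```

```text
clock: 16.4
eef_pos: [563.9, 110.3, 50.4]
eef_rot: [3.139, -0.003, 0.333]
wrist_force: [5.7, -8.7, 4.3]
finger_gap: 19.5
finger_force: 5.0
```

At the stop: about 10 N resistance and the finger yields. Now release, lift and check.

```bash
python3 -m handwheel '0 0 0 0 0.5;0 0 0 0 0.5;0 0 0 0 0.5;0 0 0.4 0 0.5;0 0 0.6 0 0.5;0 0 0.8 0 0.5;0 0 0.8 0 0.5;-0.6 -0.6 0.5 0 0.5;-0.6 -0.6 0.5 0 0.5;-0.6 -0.6 0 0 0.5;-0.6 -0.6 0 0 0.5;0 0 0 0 0.5'
python3 -m handwheel '-0.5 -0.7 0 0 0.5;-0.5 -0.7 0 0 0.5;-0.5 -0.7 0 0 0.5;0 -0.7 0 0 0.5;0 -0.7 0 0 0.5;0 -0.7 0 0 0.5;0 -0.7 0 0 0.5;0 0 0 0 0.5'
python3 - <<'E'
from cell import *
from h import *
p,d=camera('top');i=camera_info('top');K,T=i['intrinsics'],i['world_from_camera']
q=np.load('top0.npz')['p']
cv2.imwrite('pics/c2.png',cv2.resize(p[80:240,100:380,::-1],None,fx=2.8,fy=2.8,interpolation=cv2.INTER_CUBIC))
W=cloud(d,K,T);k=(d>0)&(W[...,2]>62)&(W[...,2]<80)&(np.hypot(W[...,0]-564,W[...,1]-107)<25)
o=np.array([551.9,71.9+.9]);a=.277
J=lambda w:(np.array([(w-o)@[np.cos(a),np.sin(a)],(w-o)@[-np.sin(a),np.cos(a)]])).round(1)
print('knob',J(W[k].mean(0)[:2]))
hsv=cv2.cvtColor(p,cv2.COLOR_RGB2HSV);m=(hsv[...,1]<60)&(hsv[...,2]>150)&(abs(W[...,0]-580)<70)&(abs(W[...,1]-110)<100)&(d>0)
v,u=np.where(m);w=toworld(np.c_[u,v],32,K,T);j=np.array([J(x) for x in w]);s=(abs(j[:,0]-37)<30)&(abs(j[:,1]-30)<85)
r=cv2.minAreaRect(w[s].astype(np.float32));print(r,J(np.array(r[0])))
E
```

```text
clock: 17.4
eef_pos: [463.4, 13.1, 193.7]
eef_rot: [3.141, 0.001, 0.328]
wrist_force: [-0.0, 0.0, 0.6]
finger_gap: 46.7
finger_force: 0.0
clock: 18.07
eef_pos: [406.3, -183.6, 193.2]
eef_rot: [3.142, 0.001, 0.327]
wrist_force: [0.3, 1.1, -0.7]
finger_gap: 47.1
finger_force: 0.0
knob [18. 30.]
((578.1683349609375, 118.53097534179688), (46.39055252075195, 154.9794464111328), 15.848824501037598) [37.8 36.8]
```

View pics/c2.png

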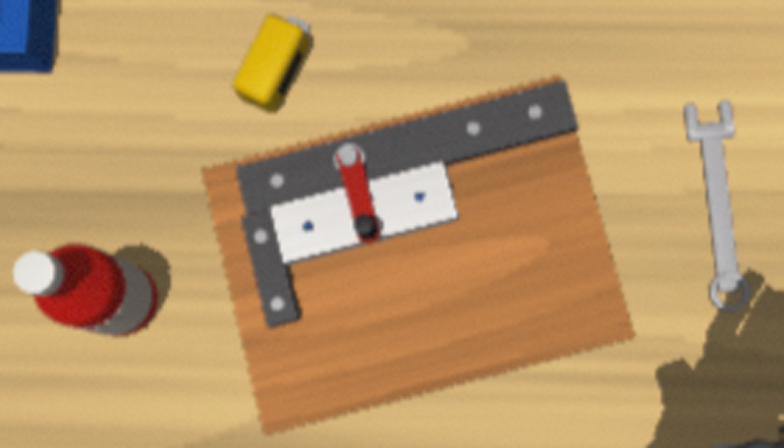

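The bar sits flush against the fence and the end stop (corner at about (273,207) px). The keeper crosses over it with the knob at (367,226), and the bottle, tape and wrench haven't moved.

```bash
python3 -c "from cell import *;print(sign_off())"
```

```text
the job is handed in; nothing more can be done
None
```

The job is handed in at about 18 s on the robot's clock: the bar is flush against the back fence and the end stop, the keeper is round at its stop over the bar, and the glue bottle, tape measure and wrench were not touched.

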